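# Close the sample tubes and hold the vacuum at the mark

### The arm

A 7-joint arm with a two-finger parallel gripper is mounted at the origin on the work surface; the furniture and walls round the work are solid. World frame = base frame: x ahead of the robot, y to its left, z up, the work surface at z = 0. Lengths are in m, angles in rad, forces in N, time in s.
With the tool pointing down it reaches from about 0.425 to 0.875 m from the base axis. Payload 4.7 kg.
Tool frame: the origin (TCP) lies at the very end of the fingers, on their centre line; the grasp point (between the pads) lies 19 mm behind it; z points along the fingers, y is the line along which they close (so a half turn about z gives the same grasp; the last joint's range is limited). The gripper opens to 87 mm and grips with 3 to 60 N. Pads are 19 mm wide; open, the fingers measure 117 mm over their backs; the gripper's body (75 mm by 190 mm) begins 51 mm behind the grasp point.
Start: joints at [-1.177, 0.321, -0.07, 1.45, 0.023, 1.371, -0.057], TCP at [0.241, 0.604, 0.223] pointing down, gripper open.
Joint ranges: [-2.86, 2.86], [-0.3, 2.09], [-1.38, 1.24], [0.06, 2.45], [-1.56, 4.7], [0.09, 2.05], [-2.69, 2.69]. Speed limits (rad/s): [2.57, 2.57, 3.14, 3.14, 3.14, 3.14, 3.14].

### API

Orientations are given as a rotation vector (axis times angle).
In Python, from bench import ctrl, vision gives the robot as it stands.
- The arm moves only by the tool jog_arm, never from a script. Its argument "increments" is a list of rows, each an object of numbers: "tx", "ty", "tz": the shift along the tool's x, y, z in mm; "wx", "wy", "wz": the turn, a rotation vector about the tool's x, y, z in rad; "gripper": the opening, from 0 (shut) to 1 (fully open). In form: [{"tx": .., "ty": .., "tz": .., "wx": .., "wy": .., "wz": .., "gripper": ..}, ...]. A call has exactly 5 rows; each row is the pose to reach, as a shift and turn from the pose commanded when the call began, along the tool's axes at that moment; what a row does not reach only later rows make up. A row lasts 1/12 s, in which the tool goes at most 41.7 mm and 7.16 degrees, less where a joint would pass 70% of its speed; a pose out of reach is approached as far as the arm can. A call with a gripper value outside its range is refused whole. The fingers move at their own pace and stop on an object; "grip_force" is the grip in N (left out, the last holds). Time passes only in rows, so rows that repeat a pose let the fingers close, or fill a call up. It gives the time, the measured TCP pose, the force, the opening and the grip force at its end, in the units of the state.
- ctrl.get_state(): the state, without advancing time (a new reading comes with each control period).
- vision.get_image(name): name is "side" or "top"; returns a dict with "color" (384x512x3 uint8, blue, green, red), "fx", "fy", "cx", "cy" (pixels), "extrinsics" (4x4, takes a point from world to camera coordinates). Camera axes: x right, y down, z forward; pixel columns grow to the right and rows downward; lengths in m; the calibration is good to about 2 mm. A picture is of the moment at which its call begins. There is no depth.
- ctrl.close_job(): hands the job in; it is judged then, once.
Trained networks look in the newest picture that a camera, given by its name, has taken for a name from the list of things; names that differ only in an ending like _2 or _b are one class to them, and where a whole thing is asked for, a point or a joint stands for the part that bears it (a point fixed in the world has none). Each returns a list of dicts, best first, with "conf" (0 to 1); they miss things now and then, are a little off and sometimes report something else, mostly with a low value. They report only what shows in the picture. A call takes as long as a camera call.
- vision.spot_in(camera, thing): "bbox" ([left, top, right, bottom] in pixels, round what is visible of it).
The state is a dict: "time": time; "joint_positions": joint angles; "qd": joint speeds; "joint_torque": joint torques, N m; "position": TCP position; "tool_rot": TCP orientation; "ft_force": force on the tool from outside, world axes, zero at the start; "torque": the same for the moment, N m; "grip_width": opening from 0.0 (shut) to 1.0 (fully open); "grip_force": force on a finger pad.
Only numpy, scipy, OpenCV 4.12 (cv2) and the standard library are available. Lean on these libraries where they do the work, as an engineer would, in place of code of your own. Each camera call takes 0.05 s, during which the arm holds its last target. There are 200 camera calls.

### The job

Press both open flip caps on the vacuum station's sample tubes fully shut, so that all three tubes are closed while the pump's plunger is still home. Then draw the spring-loaded plunger out by its upright handle until its pointer stands at the thin fin of the black index clip on the ruler, and finish while still holding it there. Leave the dish, vial and carton in front of the station alone.

Things in the scene. Friction and masses are not known exactly. Their poses are not given: they have to be found in the camera images.
- station: vacuum station, fixed: grey base plate 110 x 200 mm. Origin on the bench under its middle, z up; at yaw 0 its x points away from the robot and its y to the robot's left. The pump barrel (35 mm thick, top 54 mm above the bench) lies along y in front (x = -30 mm); the manifold with the three tubes stands behind it (x = +30 mm)
- plunger (a joint): how far the pump's plunger is drawn out, m: 0 = home (in), limit 0.075. It slides along the station's -y. A spring pulls it home: about 5 N at home, rising 1.2 N per 10 mm; let go, it runs back in
- handle (a point): the place to grip the plunger's handle: an upright black plate 12 mm thick along the slide direction (station y) and 30 mm wide across it, its top 15 mm above this point (100 mm above the bench), free to grip down to 25 mm below it. The point lies on its mid-plane and moves with it; free space all round it. Axes as the station's
- pointer (a point): the middle of the 3 mm thick steel pointer bar that sticks out from the plunger toward the robot side (station -x), over the ruler; moves with the plunger, same y as the handle. Axes as the station's
- mark (a point): the top of the thin fin (2 mm thick) of the black index clip (8 mm wide) on the steel ruler in front of the plunger; it marks how far to draw. It stands 30 to 60 mm further along station -y than the pointer does at home, and the clip is too stiff to shift by accident. Axes as the station's: drawn out to the mark means the pointer has the same station y as this point
- cap_a (a joint): angle of the white flip cap of tube a, rad: 0 = shut and level on the mouth, about 1.57 = upright, limit 2.3. It stays where it is left and turns under a light push (about 1 N). The cap is a disc of 21 mm diameter, 4 mm thick, with a small tab whose tip is 27 mm from the hinge; an open one stands up over the hinge, leaning forward or back, and shuts toward station -x
- hinge_a (a point): middle of the hinge of cap a, at the far (station +x) side of its tube's mouth, 81 mm above the bench; stays with the tube. Axes as the station's: hinge along y, the tube's axis 12 mm toward -x, the shut cap's top 3.5 mm above this point. The three tubes (19 mm thick) stand in a row along station y, 46 mm apart, in any order
- cap_b (a joint): angle of the white flip cap of tube b, rad: 0 = shut and level on the mouth, about 1.57 = upright, limit 2.3. It stays where it is left and turns under a light push (about 1 N). The cap is a disc of 21 mm diameter, 4 mm thick, with a small tab whose tip is 27 mm from the hinge; an open one stands up over the hinge, leaning forward or back, and shuts toward station -x
- hinge_b (a point): middle of the hinge of cap b, at the far (station +x) side of its tube's mouth, 81 mm above the bench; stays with the tube. Axes as the station's: hinge along y, the tube's axis 12 mm toward -x, the shut cap's top 3.5 mm above this point. The three tubes (19 mm thick) stand in a row along station y, 46 mm apart, in any order
- cap_c (a joint): angle of the white flip cap of tube c, rad: 0 = shut and level on the mouth, about 1.57 = upright, limit 2.3. It stays where it is left and turns under a light push (about 1 N). The cap is a disc of 21 mm diameter, 4 mm thick, with a small tab whose tip is 27 mm from the hinge; an open one stands up over the hinge, leaning forward or back, and shuts toward station -x
- hinge_c (a point): middle of the hinge of cap c, at the far (station +x) side of its tube's mouth, 81 mm above the bench; stays with the tube. Axes as the station's: hinge along y, the tube's axis 12 mm toward -x, the shut cap's top 3.5 mm above this point. The three tubes (19 mm thick) stand in a row along station y, 46 mm apart, in any order
- petri_dish: bystander on the bench on the robot's side of the station: clear culture dish, 60 mm diameter, 15 mm high; loose, origin under its middle. To be left alone
- sample_vial: bystander on the bench on the robot's side of the station: screw-cap sample vial, 20 mm diameter, 48 mm high, standing; loose, origin under its middle. To be left alone
- coverslips: bystander on the bench on the robot's side of the station: small carton, 21 x 26 x 19 mm; loose, origin under its middle. To be left alone

How it is judged:
By the outcome, as a careful person would: the job done as asked, in the order asked, and still so for the second after the job is handed in, while the arm keeps its last pose, push and grip.
It also fails if it takes over 46 s, if anything falls off the work surface, if the arm or the gripper's body presses on something with over 40 N, if the wrist force passes 120 N, or if a joint passes its speed limit or range.

## Working session

There is one attempt and no reset: what is moved stays moved. The work goes in short steps, Python scripts to look and compute and a tool call to move; the robot and the scene stay as the last step left them, time stands still between calls to the robot, and variables do not carry over. Pictures are saved under pics/ and viewed, at most 10 in all, crops included, and the job is handed in when it is done.

Besides the shell and the picture viewer there is one more tool, called after ">>>" in YAML: its name, and indented under it one key for each argument. jog_arm: Moves the arm, as the interface text tells. Its arguments: {"type":"object","properties":{"increments":{"type":"array"},"grip_force":{"type":"number"}},"required":["increments"]}

```bash
mkdir -p pics
cat > h.py <<'E'
import numpy as np, cv2
from bench import ctrl, vision
def grab(n,fn=None):
    d=vision.get_image(n)
    if fn: cv2.imwrite('pics/'+fn,d["color"])
    return d
def proj(d,P):
    P=np.atleast_2d(P); E=np.array(d["extrinsics"]); c=P@E[:3,:3].T+E[:3,3]
    return np.c_[d["fx"]*c[:,0]/c[:,2]+d["cx"], d["fy"]*c[:,1]/c[:,2]+d["cy"]]
def unproj(d,uv,z):
    E=np.array(d["extrinsics"]); R=E[:3,:3]; o=-R.T@E[:3,3]
    v=R.T@np.array([(uv[0]-d["cx"])/d["fx"],(uv[1]-d["cy"])/d["fy"],1]); return o+v*(z-o[2])/v[2]
E
python3 - <<'E'
from h import *
s=ctrl.get_state(); print(s["time"],s["position"],s["tool_rot"],s["grip_width"])
for n in("top","side"):
    d=grab(n,n+"0.png"); E=np.array(d["extrinsics"]); print(n,d["fx"],(-E[:3,:3].T@E[:3,3]).round(3),E[:3,:3].round(2).tolist())
    for t in("station","handle","pointer","mark","cap_a","hinge_a","petri_dish","sample_vial","coverslips"):
        try: print(t,[(np.round(r["bbox"]).tolist(),round(r["conf"],2)) for r in vision.spot_in(n,t)][:4])
        except Exception as e: print(t,e)
E
```

```text
0.0 [0.24081467 0.60314081 0.22145521] [-5.92936964e-01 -3.08486469e+00  3.00917441e-03] 1.000120006654711
top 391.9444561591679 [0.345 0.02  0.903] [[-0.01, -1.0, -0.0], [-0.98, 0.01, -0.18], [0.18, 0.0, -0.98]]
station [([238.0, 172.0, 372.0, 235.0], 0.59)]
handle [([320.0, 202.0, 347.0, 231.0], 0.48)]
pointer [([324.0, 202.0, 343.0, 220.0], 0.8)]
mark [([295.0, 172.0, 307.0, 183.0], 0.64), ([352.0, 224.0, 355.0, 234.0], 0.42)]
cap_a [([298.0, 176.0, 306.0, 185.0], 0.49), ([227.0, 245.0, 255.0, 276.0], 0.4)]
hinge_a [([297.0, 172.0, 306.0, 181.0], 0.53), ([277.0, 168.0, 284.0, 186.0], 0.41)]
petri_dish [([226.0, 243.0, 259.0, 274.0], 0.81)]
sample_vial [([239.0, 170.0, 371.0, 242.0], 0.17)]
coverslips [([306.0, 246.0, 320.0, 257.0], 0.6)]
side 495.1588952886579 [ 0.259 -0.632  0.568] [[0.95, -0.32, 0.01], [-0.17, -0.54, -0.82], [0.27, 0.77, -0.57]]
station [([213.0, 195.0, 300.0, 345.0], 0.64)]
handle [([228.0, 248.0, 262.0, 292.0], 0.91)]
pointer [([226.0, 246.0, 265.0, 291.0], 0.63), ([228.0, 305.0, 243.0, 316.0], 0.56)]
mark [([216.0, 303.0, 243.0, 318.0], 0.58)]
cap_a [([272.0, 188.0, 282.0, 204.0], 0.61), ([265.0, 172.0, 273.0, 187.0], 0.54), ([266.0, 217.0, 285.0, 223.0], 0.45)]
hinge_a [([258.0, 174.0, 272.0, 206.0], 0.74), ([267.0, 213.0, 287.0, 241.0], 0.69), ([263.0, 182.0, 280.0, 222.0], 0.63)]
petri_dish [([142.0, 212.0, 176.0, 238.0], 0.71)]
sample_vial [([176.0, 227.0, 189.0, 260.0], 0.55)]
coverslips [([180.0, 271.0, 196.0, 293.0], 0.68)]
```

Run:
```python
import cv2
a=cv2.imread('pics/top0.png')[150:290,210:390]; b=cv2.imread('pics/side0.png')[160:360,130:330]
cv2.imwrite('pics/ctop.png',cv2.resize(a,None,fx=4.2,fy=4.2,interpolation=2)); cv2.imwrite('pics/cside.png',cv2.resize(b,None,fx=3,fy=3,interpolation=2))
```

```text
(no output)
```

View pics/ctop.png

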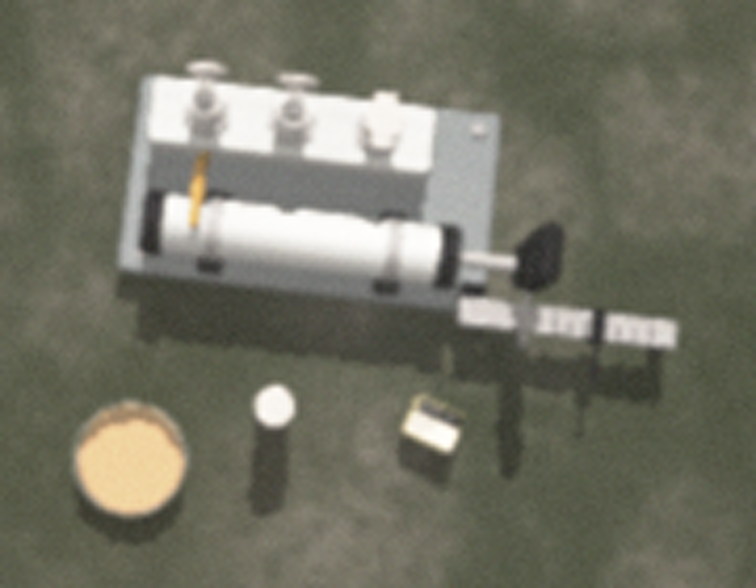

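View pics/cside.png

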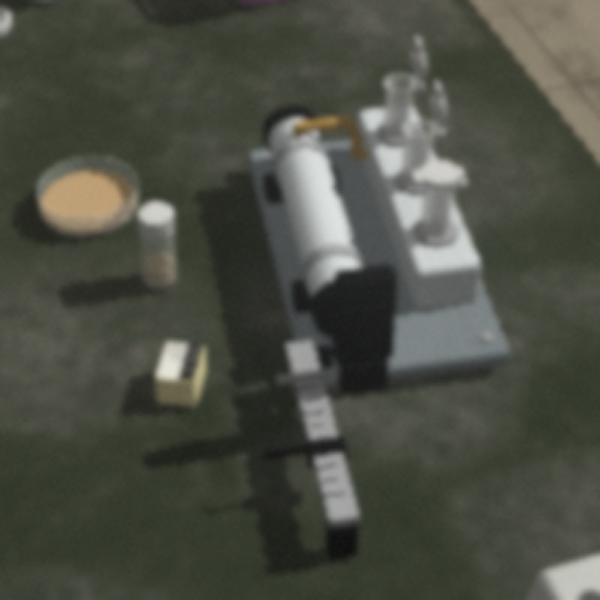

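The top view shows the two tubes at robot-left open, with caps upright at crop (205,68) and (297,80). The right tube at (381,125) is shut. The handle is at (540,257), the pointer at about (524,318) and the clip at (598,326). In the side view the clip fin runs at crop (270-340,450) and the pointer at (275-325,380).

Run:
```python
from h import *
from scipy.optimize import least_squares
T=grab("top"); S=grab("side")
ct=lambda u,v:(210+u/4.2,150+v/4.2); cs=lambda u,v:(130+u/3,160+v/3)
for n,p,z in [("mouthL",(205,100),.081),("mouthM",(293,113),.081),("capR",(381,127),.0845),("plateBL",(147,75),.01),("plateBR",(498,115),.01),("plateFL",(120,270),.01),("rulerend",(677,330),.03),("fin",(598,315),.035),("pointer",(524,318),.04),("barrelL",(152,222),.054),("barrelR",(452,257),.054)]:
    print(n,unproj(T,ct(*p),z).round(4))
def tri(a,b):
    f=lambda P:np.r_[proj(T,P)[0]-ct(*a),proj(S,P)[0]-cs(*b)]
    r=least_squares(f,[.5,0,.05]); return r.x.round(4),r.fun.round(1)
print("mouthL",tri((205,100),(399,80)));print("mouthM",tri((293,113),(422,130)));print("capR",tri((381,127),(438,172)))
print("capLtop",tri((207,68),(419,45)));print("capMtop",tri((297,80),(438,92)))
print("fin",tri((598,327),(305,450)));print("ptr",tri((524,320),(300,381)))
print("rulerR",tri((677,332),(343,520)))
print("handletop",tri((550,232),(378,268)))
```

```text
mouthL [0.5276 0.0292 0.081 ]
mouthM [ 0.5204 -0.0157  0.081 ]
capR [ 0.5121 -0.06    0.0845]
plateBL [0.5579 0.0622 0.01  ]
plateBR [ 0.5335 -0.1322  0.01  ]
plateFL [0.449  0.0769 0.01  ]
rulerend [ 0.4125 -0.2188  0.03  ]
fin [ 0.4203 -0.1764  0.035 ]
pointer [ 0.4186 -0.1365  0.04  ]
barrelL [0.4688 0.0575 0.054 ]
barrelR [ 0.4492 -0.098   0.054 ]
mouthL (array([0.529 , 0.0289, 0.0807]), array([ 0.1, -0.6, -0.5,  0.1]))
mouthM (array([ 0.5245, -0.0166,  0.0772]), array([ 0.3, -1.5, -1.1,  0.3]))
capR (array([ 0.5158, -0.0611,  0.0826]), array([ 0.4, -1.6, -1.2,  0.3]))
capLtop (array([0.54  , 0.0276, 0.1036]), array([ 0.1, -0.5, -0.4,  0.1]))
capMtop (array([ 0.5338, -0.0173,  0.1019]), array([ 0.1, -0.5, -0.4,  0.1]))
fin (array([ 0.409 , -0.1763,  0.0285]), array([-0.5,  2.5,  1.6, -0.3]))
ptr (array([ 0.417 , -0.1374,  0.0334]), array([-0.1,  0.5,  0.3, -0.1]))
rulerR (array([ 0.411 , -0.2194,  0.0272]), array([-0.1,  0.3,  0.2, -0. ]))
handletop (array([ 0.4548, -0.1401,  0.0991]), array([-0.1,  0.4,  0.3, -0.1]))
```

```bash
cat >> h.py <<'E'
from scipy.spatial.transform import Rotation as Ro
yaw=-0.128; ex=np.array([np.cos(yaw),np.sin(yaw),0]); ey=np.array([-np.sin(yaw),np.cos(yaw),0])
Rg=np.c_[-ex,ey,[0,0,-1]]   # goal tool frame: tool x=-ex, y=ey, z down
def delta(P):
    s=ctrl.get_state(); R=Ro.from_rotvec(s["tool_rot"])
    print("t",round(s["time"],2),"pos",np.round(s["position"],4),"F",np.round(s["ft_force"],1),"grip",round(s["grip_width"],3),round(s["grip_force"],1))
    print("shift mm",(R.inv().apply(np.array(P)-s["position"])*1000).round(1),"rot",(R.inv()*Ro.from_matrix(Rg)).as_rotvec().round(3))
M=np.array([.5226,-.0162,0])
if __name__=="__main__":
    mid=M+.023*ey+.012*ex; print("between hinges",mid); delta(mid+.045*ex+[0,0,.2])
E
python3 h.py
```

```text
between hinges [0.5374378  0.00508003 0.        ]
t 1.1 pos [0.241  0.6037 0.2226] F [-0.7  0.5  0.1] grip 0.996 0.0
shift mm [-540.8 -434.8   22.6] rot [ 0.     0.    -0.252]
```

View pics/top0.png

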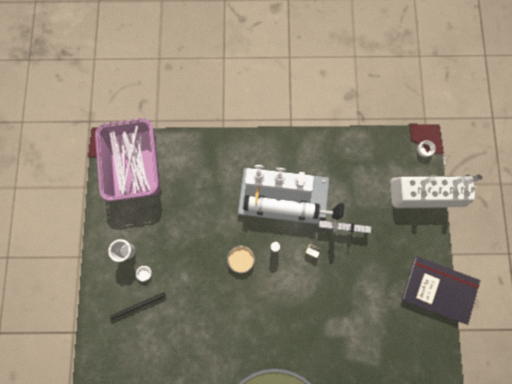

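View pics/side0.png

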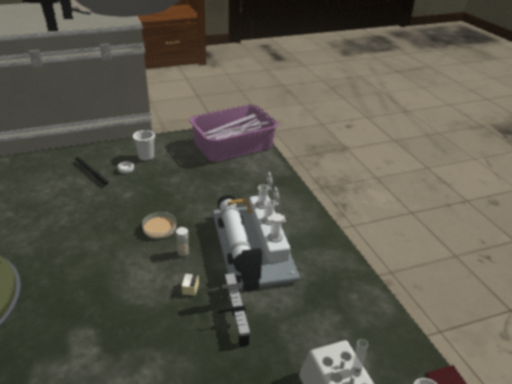

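The bench between the start pose and the station is clear at z = 0.22.

>>> jog_arm:
  increments:
    - {"tx": -32, "ty": -26, "tz": 0, "wz": -0.06, "gripper": 0.356}
    - {"tx": -64, "ty": -51, "tz": 0, "wz": -0.12, "gripper": 0.356}
    - {"tx": -96, "ty": -77, "tz": 0, "wz": -0.18, "gripper": 0.356}
    - {"tx": -128, "ty": -103, "tz": 0, "wz": -0.252, "gripper": 0.356}
    - {"tx": -160, "ty": -128, "tz": 0, "wz": -0.252, "gripper": 0.356}

```text
validation failed for argument at $.in...
```

```bash
python3 h.py
```

```text
between hinges [0.5374378  0.00508003 0.        ]
t 1.1 pos [0.241  0.6037 0.2226] F [-0.7  0.5  0.1] grip 0.996 0.0
shift mm [-540.8 -434.8   22.6] rot [ 0.     0.    -0.252]
```

>>> jog_arm:
  increments:
    - {"tx": -32, "ty": -26, "tz": 0, "wx": 0, "wy": 0, "wz": -0.06, "gripper": 0.356}
    - {"tx": -64, "ty": -51, "tz": 0, "wx": 0, "wy": 0, "wz": -0.12, "gripper": 0.356}
    - {"tx": -96, "ty": -77, "tz": 0, "wx": 0, "wy": 0, "wz": -0.18, "gripper": 0.356}
    - {"tx": -128, "ty": -103, "tz": 0, "wx": 0, "wy": 0, "wz": -0.252, "gripper": 0.356}
    - {"tx": -160, "ty": -128, "tz": 0, "wx": 0, "wy": 0, "wz": -0.252, "gripper": 0.356}

```text
time: 1.52
position: [0.3428, 0.4236, 0.2227]
tool_rot: [0.195, 3.135, 0.001]
ft_force: [1.5, 0.9, 0.6]
grip_width: 0.709
grip_force: 0.0
```

```bash
python3 h.py
```

```text
between hinges [0.5374378  0.00508003 0.        ]
t 1.52 pos [0.3428 0.4236 0.2227] F [1.5 0.9 0.6] grip 0.709 0.0
shift mm [-290.1 -391.3   22.6] rot [0.    0.    0.003]
```

>>> jog_arm:
  increments:
    - {"tx": -24, "ty": -32, "tz": 0, "wx": 0, "wy": 0, "wz": 0, "gripper": 0.356}
    - {"tx": -48, "ty": -64, "tz": 0, "wx": 0, "wy": 0, "wz": 0, "gripper": 0.356}
    - {"tx": -72, "ty": -96, "tz": 0, "wx": 0, "wy": 0, "wz": 0, "gripper": 0.356}
    - {"tx": -96, "ty": -128, "tz": 0, "wx": 0, "wy": 0, "wz": 0, "gripper": 0.356}
    - {"tx": -120, "ty": -160, "tz": 0, "wx": 0, "wy": 0, "wz": 0, "gripper": 0.356}

```text
time: 1.93
position: [0.4415, 0.2497, 0.223]
tool_rot: [0.2, 3.135, 0.001]
ft_force: [0.2, 0.5, 0.4]
grip_width: 0.378
grip_force: 0.0
```

>>> jog_arm:
  increments:
    - {"tx": -24, "ty": -32, "tz": 0, "wx": 0, "wy": 0, "wz": 0, "gripper": 0.356}
    - {"tx": -48, "ty": -64, "tz": 0, "wx": 0, "wy": 0, "wz": 0, "gripper": 0.356}
    - {"tx": -72, "ty": -96, "tz": 0, "wx": 0, "wy": 0, "wz": 0, "gripper": 0.356}
    - {"tx": -96, "ty": -128, "tz": 0, "wx": 0, "wy": 0, "wz": 0, "gripper": 0.356}
    - {"tx": -120, "ty": -160, "tz": 0, "wx": 0, "wy": 0, "wz": 0, "gripper": 0.356}

```text
time: 2.35
position: [0.5401, 0.0757, 0.223]
tool_rot: [0.2, 3.134, 0.001]
ft_force: [0.2, 1.0, -0.9]
grip_width: 0.361
grip_force: 0.0
```

>>> jog_arm:
  increments:
    - {"tx": -20, "ty": -25, "tz": 0, "wx": 0, "wy": 0, "wz": 0, "gripper": 0.356}
    - {"tx": -40, "ty": -50, "tz": 0, "wx": 0, "wy": 0, "wz": 0, "gripper": 0.356}
    - {"tx": -40, "ty": -55, "tz": 10, "wx": 0, "wy": 0, "wz": 0, "gripper": 0.356}
    - {"tx": -40, "ty": -55, "tz": 20, "wx": 0, "wy": 0, "wz": 0, "gripper": 0.356}
    - {"tx": -40, "ty": -55, "tz": 20, "wx": 0, "wy": 0, "wz": 0, "gripper": 0.356}

```text
time: 2.77
position: [0.5704, 0.0185, 0.2]
tool_rot: [-0.201, -3.131, 0.0]
ft_force: [0.8, 0.6, 0.3]
grip_width: 0.353
grip_force: 0.0
```

```bash
python3 h.py
python3 - <<'E'
from h import *
S=grab("side");T=grab("top")
a=T["color"][150:250,200:380];b=S["color"][130:310,180:360]
cv2.imwrite('pics/n1.png',np.hstack([cv2.resize(b,(400,400)),cv2.resize(a,(400,222))[:] if 0 else cv2.copyMakeBorder(cv2.resize(a,(400,222)),0,178,0,0,0)]))
E
```

```text
between hinges [0.5374378  0.00508003 0.        ]
t 2.77 pos [0.5704 0.0185 0.2   ] F [0.8 0.6 0.3] grip 0.353 0.0
shift mm [-14.  -17.5  -0.1] rot [-0.    -0.004  0.   ]
```

View pics/n1.png

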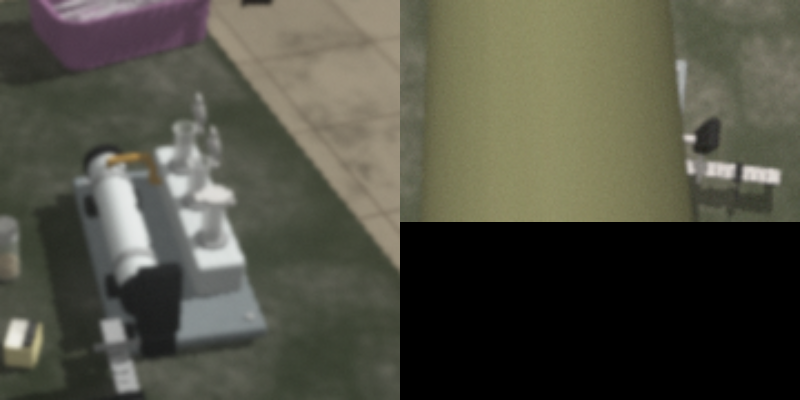

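The side view shows both left caps upright, seen edge-on at crop (200,105) and (214,140). The fingers are clear behind and above, so I'll descend behind the caps.

>>> jog_arm:
  increments:
    - {"tx": -14, "ty": -17.5, "tz": 0, "wx": 0, "wy": 0, "wz": 0, "gripper": 0.356}
    - {"tx": -14, "ty": -17.5, "tz": 35, "wx": 0, "wy": 0, "wz": 0, "gripper": 0.356}
    - {"tx": -14, "ty": -17.5, "tz": 70, "wx": 0, "wy": 0, "wz": 0, "gripper": 0.356}
    - {"tx": -14, "ty": -17.5, "tz": 106, "wx": 0, "wy": 0, "wz": 0, "gripper": 0.356}
    - {"tx": -14, "ty": -17.5, "tz": 106, "wx": 0, "wy": 0, "wz": 0, "gripper": 0.356}

```text
time: 3.28
position: [0.5784, 0.0009, 0.0901]
tool_rot: [-0.195, -3.124, 0.002]
ft_force: [-1.7, 0.5, -0.6]
grip_width: 0.357
grip_force: 0.0
```

```bash
python3 h.py
python3 - <<'E'
from h import *
S=grab("side")
b=S["color"][130:280,200:350]
cv2.imwrite('pics/n2.png',cv2.resize(b,(600,600)))
E
```

```text
between hinges [0.5374378  0.00508003 0.        ]
t 3.28 pos [0.5784 0.0009 0.0901] F [-1.7  0.5 -0.6] grip 0.357 0.0
shift mm [  -2.6   -1.3 -109.9] rot [-0.002 -0.012  0.003]
```

View pics/n2.png

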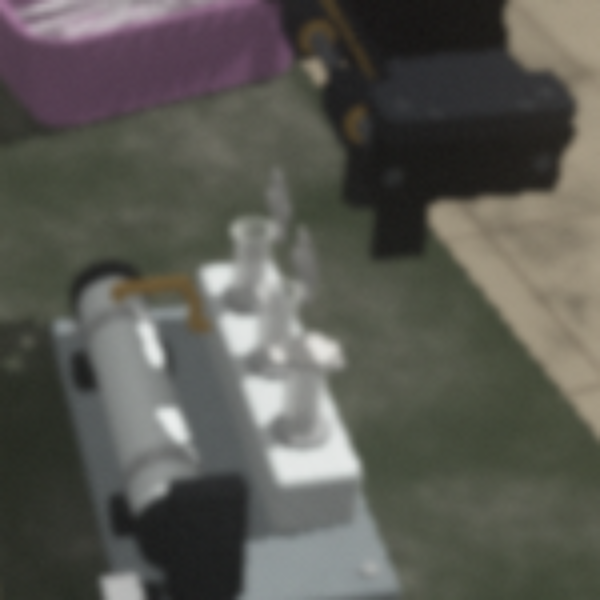

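Fingers are behind both caps, with the finger at crop (400,230) and the caps at (278,195) and (305,265). I'll push toward the robot, then press down.

>>> jog_arm:
  increments:
    - {"tx": 18, "ty": -1, "tz": -2, "wx": 0, "wy": 0, "wz": 0, "gripper": 0.356}
    - {"tx": 32, "ty": -1, "tz": -2, "wx": 0, "wy": 0, "wz": 0, "gripper": 0.356}
    - {"tx": 42, "ty": -1, "tz": -2, "wx": 0, "wy": 0, "wz": 0, "gripper": 0.356}
    - {"tx": 51, "ty": -1, "tz": -2, "wx": 0, "wy": 0, "wz": 0, "gripper": 0.356}
    - {"tx": 60, "ty": -1, "tz": -1, "wx": 0, "wy": 0, "wz": 0, "gripper": 0.356}

```text
time: 3.75
position: [0.5253, 0.0061, 0.0999]
tool_rot: [0.199, 3.131, 0.002]
ft_force: [0.5, -1.7, 0.7]
grip_width: 0.357
grip_force: 0.4
```

Run:
```python
from h import *
delta(M-.003*ex+.023*ey+[0,0,.0845])
```

```text
t 3.75 pos [0.5253 0.0061 0.0999] F [ 0.5 -1.7  0.7] grip 0.357 0.4
shift mm [ 2.9  0.5 15.3] rot [0.002 0.004 0.001]
```

>>> jog_arm:
  increments:
    - {"tx": 2, "ty": 0, "tz": 0, "wx": 0, "wy": 0, "wz": 0, "gripper": 0.356}
    - {"tx": 2, "ty": 0, "tz": 3, "wx": 0, "wy": 0, "wz": 0, "gripper": 0.356}
    - {"tx": 2, "ty": 0, "tz": 6, "wx": 0, "wy": 0, "wz": 0, "gripper": 0.356}
    - {"tx": 2, "ty": 0, "tz": 9, "wx": 0, "wy": 0, "wz": 0, "gripper": 0.356}
    - {"tx": 2, "ty": 0, "tz": 10, "wx": 0, "wy": 0, "wz": 0, "gripper": 0.356}

```text
time: 4.17
position: [0.5219, 0.0057, 0.0867]
tool_rot: [-0.201, -3.134, 0.0]
ft_force: [-1.0, 0.0, 0.6]
grip_width: 0.354
grip_force: 0.7
```

Run:
```python
from h import *
delta(M-.003*ex+.023*ey+[0,0,.0845])
```

```text
t 4.17 pos [0.5219 0.0057 0.0867] F [-1.   0.   0.6] grip 0.354 0.7
shift mm [-0.5  1.4  2.2] rot [-0.    -0.001  0.   ]
```

>>> jog_arm:
  increments:
    - {"tx": 0, "ty": 1, "tz": 1, "wx": 0, "wy": 0, "wz": 0, "gripper": 0.356}
    - {"tx": 0, "ty": 1, "tz": 2, "wx": 0, "wy": 0, "wz": 0, "gripper": 0.356}
    - {"tx": 0, "ty": 1, "tz": 3, "wx": 0, "wy": 0, "wz": 0, "gripper": 0.356}
    - {"tx": 0, "ty": 1, "tz": 3, "wx": 0, "wy": 0, "wz": 0, "gripper": 0.356}
    - {"tx": 0, "ty": 1, "tz": 3, "wx": 0, "wy": 0, "wz": 0, "gripper": 0.356}

```text
time: 4.58
position: [0.5224, 0.0064, 0.0849]
tool_rot: [0.201, 3.135, -0.0]
ft_force: [-2.6, -0.6, 4.1]
grip_width: 0.353
grip_force: 2.4
```

>>> jog_arm:
  increments:
    - {"tx": 0, "ty": 0, "tz": 1, "wx": 0, "wy": 0, "wz": 0, "gripper": 0.356}
    - {"tx": 0, "ty": 0, "tz": 2, "wx": 0, "wy": 0, "wz": 0, "gripper": 0.356}
    - {"tx": 0, "ty": 0, "tz": 3, "wx": 0, "wy": 0, "wz": 0, "gripper": 0.356}
    - {"tx": 0, "ty": 0, "tz": 3, "wx": 0, "wy": 0, "wz": 0, "gripper": 0.356}
    - {"tx": 0, "ty": 0, "tz": 3, "wx": 0, "wy": 0, "wz": 0, "gripper": 0.356}

```text
time: 5.0
position: [0.5225, 0.0064, 0.0847]
tool_rot: [-0.201, -3.135, -0.002]
ft_force: [-10.3, -1.5, 23.9]
grip_width: 0.355
grip_force: 11.9
```

>>> jog_arm:
  increments:
    - {"tx": 0, "ty": 0, "tz": -10, "wx": 0, "wy": 0, "wz": 0, "gripper": 0.356}
    - {"tx": 0, "ty": 0, "tz": -40, "wx": 0, "wy": 0, "wz": 0, "gripper": 0.356}
    - {"tx": 0, "ty": 0, "tz": -75, "wx": 0, "wy": 0, "wz": 0, "gripper": 0.356}
    - {"tx": 0, "ty": 0, "tz": -75, "wx": 0, "wy": 0, "wz": 0, "gripper": 0.5}
    - {"tx": 0, "ty": 0, "tz": -75, "wx": 0, "wy": 0, "wz": 0, "gripper": 0.5}

```text
time: 5.42
position: [0.5243, 0.0069, 0.1587]
tool_rot: [0.2, 3.13, 0.002]
ft_force: [-1.3, -0.6, -0.8]
grip_width: 0.435
grip_force: 0.0
```

Run:
```python
from h import *
S=grab("side"); T=cv2.imread('pics/top0.png'); Td=grab("top")
C=S["color"]; a=cv2.resize(C[160:240,230:310],(390,390),interpolation=2); b=cv2.resize(C[230:320,200:290],(390,390),interpolation=2)
cv2.imwrite('pics/n3.png',np.hstack([a,b]))
# handle top-plate centre predictions
for hx in(-.03,):
  for hy in(-.135,-.14,-.145):
    o=M-.03*ex; P=o+hx*ex+hy*ey
    print(hy,P[:2].round(4),"top px",proj(Td,P+[0,0,.1]).round(1),"side px",proj(S,P+[0,0,.1]).round(1))
print([ (np.round(r["bbox"]).tolist(),round(r["conf"],2)) for r in vision.spot_in("side","cap_a")])
b0=T[190:240,310:360].astype(int).sum(2); ys,xs=np.where(b0<90); print("dark top",xs.min()+310,xs.max()+310,ys.min()+190,ys.max()+190)
```

```text
-0.135 [ 0.4459 -0.1424] top px [[342.3 209.9]] side px [[250.9 251.1]]
-0.14 [ 0.4452 -0.1474] top px [[344.7 210.2]] side px [[251.7 253.5]]
-0.145 [ 0.4446 -0.1524] top px [[347.1 210.5]] side px [[252.5 255.9]]
[([254.0, 179.0, 268.0, 189.0], 0.61), ([261.0, 197.0, 276.0, 210.0], 0.58)]Traceback (most recent call last):
  File "<stdin>", line 11, in <module>
    return umr_minimum(a, axis, None, out, keepdims, initial, where)
ValueError: zero-size array to reduction operation minimum which has no identity
```

View pics/n3.png

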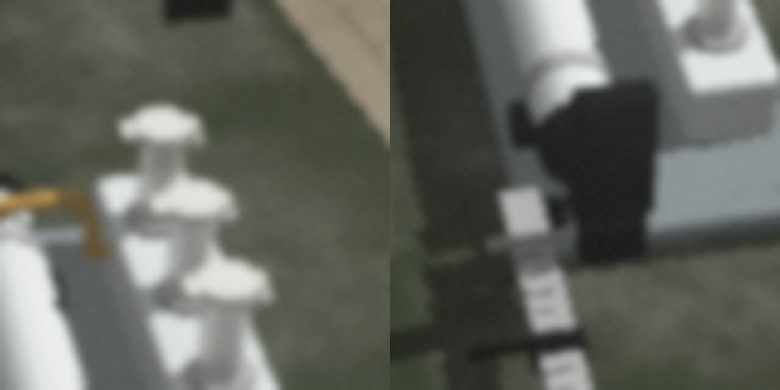

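All three caps are flat and shut (crop (162,125), (195,195), (228,280)). The plunger is still home. Next is the handle.

Run:
```python
from h import *
delta(M-.06*ex-.133*ey+[0,0,.066])
```

```text
t 5.57 pos [0.5215 0.0067 0.1553] F [-0.5  1.  -0.2] grip 0.486 0.0
shift mm [  55.9 -155.5   89.5] rot [-0.    -0.002  0.   ]
```

>>> jog_arm:
  increments:
    - {"tx": 14, "ty": -38, "tz": 0, "wx": 0, "wy": 0, "wz": 0, "gripper": 0.5}
    - {"tx": 28, "ty": -77, "tz": 0, "wx": 0, "wy": 0, "wz": 0, "gripper": 0.5}
    - {"tx": 42, "ty": -116, "tz": 0, "wx": 0, "wy": 0, "wz": 0, "gripper": 0.5}
    - {"tx": 56, "ty": -155.5, "tz": 0, "wx": 0, "wy": 0, "wz": 0, "gripper": 0.5}
    - {"tx": 56, "ty": -155.5, "tz": 20, "wx": 0, "wy": 0, "wz": 0, "gripper": 0.5}

```text
time: 5.98
position: [0.4447, -0.149, 0.1382]
tool_rot: [0.217, 3.131, -0.004]
ft_force: [1.9, -1.2, 0.2]
grip_width: 0.499
grip_force: 0.0
```

Run:
```python
from h import *
delta(M-.06*ex-.133*ey+[0,0,.066])
S=grab("side"); C=S["color"]; cv2.imwrite('pics/n4.png',cv2.resize(C[180:330,180:330],(600,600),interpolation=2))
```

```text
t 5.98 pos [ 0.4447 -0.149   0.1382] F [ 1.9 -1.2  0.2] grip 0.499 0.0
shift mm [ 0.1  8.8 72.2] rot [-0.002  0.004 -0.011]
```

View pics/n4.png

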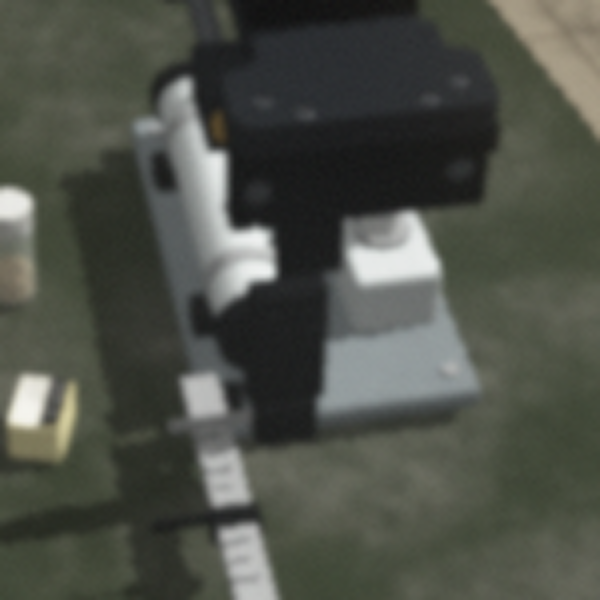

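The fingers are over the handle, and the clip fin and pointer are still visible at crop (155-255,520) and (170-230,420). I'll let the overshoot settle, then descend.

>>> jog_arm:
  increments:
    - {"tx": 0, "ty": 0, "tz": 0, "wx": 0, "wy": 0, "wz": 0, "gripper": 0.5}
    - {"tx": 0, "ty": 0, "tz": 10, "wx": 0, "wy": 0, "wz": 0, "gripper": 0.5}
    - {"tx": 0, "ty": 0, "tz": 22, "wx": 0, "wy": 0, "wz": 0, "gripper": 0.5}
    - {"tx": 0, "ty": 0, "tz": 45, "wx": 0, "wy": 0, "wz": 0, "gripper": 0.5}
    - {"tx": 0, "ty": 0, "tz": 69, "wx": 0, "wy": 0, "wz": 0, "gripper": 0.5}

```text
time: 6.45
position: [0.4486, -0.139, 0.0672]
tool_rot: [0.195, 3.133, 0.0]
ft_force: [0.0, 0.4, 0.3]
grip_width: 0.503
grip_force: 0.0
```

>>> jog_arm:
  increments:
    - {"tx": 0, "ty": 0, "tz": 0, "wx": 0, "wy": 0, "wz": 0, "gripper": 0.3}
    - {"tx": 0, "ty": 0, "tz": 0, "wx": 0, "wy": 0, "wz": 0, "gripper": 0.3}
    - {"tx": 0, "ty": 0, "tz": 0, "wx": 0, "wy": 0, "wz": 0, "gripper": 0.0}
    - {"tx": 0, "ty": 0, "tz": 0, "wx": 0, "wy": 0, "wz": 0, "gripper": 0.0}
    - {"tx": 0, "ty": 0, "tz": 0, "wx": 0, "wy": 0, "wz": 0, "gripper": 0.0}
  grip_force: 45

```text
time: 6.87
position: [0.4481, -0.1404, 0.0689]
tool_rot: [0.2, 3.133, 0.0]
ft_force: [0.1, 0.5, 0.1]
grip_width: 0.204
grip_force: 0.0
```

>>> jog_arm:
  increments:
    - {"tx": 0, "ty": 0, "tz": 0, "wx": 0, "wy": 0, "wz": 0, "gripper": 0.0}
    - {"tx": 0, "ty": 0, "tz": 0, "wx": 0, "wy": 0, "wz": 0, "gripper": 0.0}
    - {"tx": 0, "ty": 0, "tz": 0, "wx": 0, "wy": 0, "wz": 0, "gripper": 0.0}
    - {"tx": 0, "ty": 0, "tz": 0, "wx": 0, "wy": 0, "wz": 0, "gripper": 0.0}
    - {"tx": 0, "ty": 0, "tz": 0, "wx": 0, "wy": 0, "wz": 0, "gripper": 0.0}

```text
time: 7.28
position: [0.448, -0.1398, 0.0686]
tool_rot: [0.2, 3.133, 0.002]
ft_force: [-0.1, 3.3, 5.4]
grip_width: 0.129
grip_force: 45.0
```

Run:
```python
from h import *
delta(M-.06*ex-.133*ey+[0,0,.066])
S=grab("side"); C=S["color"]; cv2.imwrite('pics/n5.png',cv2.resize(C[250:350,200:300],(600,600),interpolation=2))
np.save('side_home.npy',C)
```

```text
t 7.28 pos [ 0.448  -0.1398  0.0686] F [-0.1  3.3  5.4] grip 0.129 45.0
shift mm [ 1.8 -0.9  2.6] rot [0.001 0.002 0.001]
```

Gripped at 11 mm. I'll draw about 34 mm, slightly short of the mark, then look.

>>> jog_arm:
  increments:
    - {"tx": 0, "ty": -6, "tz": 0, "wx": 0, "wy": 0, "wz": 0, "gripper": 0.0}
    - {"tx": 0, "ty": -14, "tz": 0, "wx": 0, "wy": 0, "wz": 0, "gripper": 0.0}
    - {"tx": 0, "ty": -22, "tz": 0, "wx": 0, "wy": 0, "wz": 0, "gripper": 0.0}
    - {"tx": 0, "ty": -29, "tz": 0, "wx": 0, "wy": 0, "wz": 0, "gripper": 0.0}
    - {"tx": 0, "ty": -34, "tz": 0, "wx": 0, "wy": 0, "wz": 0, "gripper": 0.0}
  grip_force: 55

```text
time: 7.75
position: [0.4439, -0.1717, 0.0686]
tool_rot: [0.199, 3.134, 0.007]
ft_force: [-0.5, 9.9, 8.5]
grip_width: 0.134
grip_force: 55.0
```

>>> jog_arm:
  increments:
    - {"tx": 0, "ty": 0, "tz": 0, "wx": 0, "wy": 0, "wz": 0, "gripper": 0.0}
    - {"tx": 0, "ty": 0, "tz": 0, "wx": 0, "wy": 0, "wz": 0, "gripper": 0.0}
    - {"tx": 0, "ty": 0, "tz": 0, "wx": 0, "wy": 0, "wz": 0, "gripper": 0.0}
    - {"tx": 0, "ty": 0, "tz": 0, "wx": 0, "wy": 0, "wz": 0, "gripper": 0.0}
    - {"tx": 0, "ty": 0, "tz": 0, "wx": 0, "wy": 0, "wz": 0, "gripper": 0.0}

```text
time: 8.17
position: [0.4439, -0.1714, 0.0686]
tool_rot: [0.198, 3.134, 0.006]
ft_force: [0.5, 7.5, 8.2]
grip_width: 0.13
grip_force: 55.0
```

Run:
```python
from h import *
delta(M-.06*ex-.1705*ey+[0,0,.0686])
n=[grab("side")["color"].astype(float) for _ in range(6)]
C=np.mean(n,0).astype(np.uint8); h=np.load('side_home.npy'); f=lambda c:cv2.resize(c[290:340,205:255],(390,500),interpolation=2)
cv2.imwrite('pics/n5.png',np.hstack([f(h),f(C)]))
```

```text
t 8.17 pos [ 0.4439 -0.1714  0.0686] F [0.5 7.5 8.2] grip 0.13 55.0
shift mm [ 1.8 -6.6 -0. ] rot [0.004 0.001 0.002]
```

View pics/n5.png

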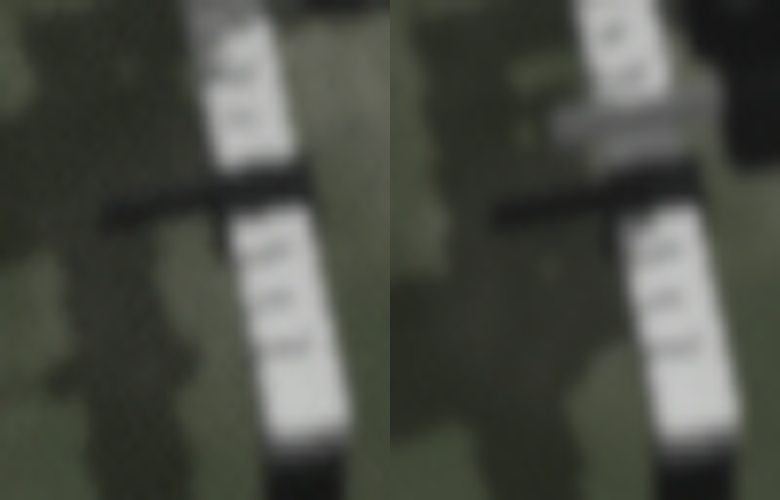

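Run:
```python
from h import *
Ts=[grab("top") for _ in range(8)]; Ss=[grab("side") for _ in range(8)]
T=Ts[0];S=Ss[0]
Tc=np.mean([t["color"].astype(float) for t in Ts],0);Sc=np.mean([t["color"].astype(float) for t in Ss],0)
np.save('Tc.npy',Tc);np.save('Sc.npy',Sc)
g=lambda c,r0,c0,n=36:cv2.resize(np.clip(c[r0:r0+n,c0:c0+n]*1.6,0,255).astype(np.uint8),(400,400),interpolation=cv2.INTER_CUBIC)
t0=cv2.imread('pics/top0.png').astype(float)
a=np.hstack([g(t0,212,328),g(Tc,212,328)]); cv2.imwrite('pics/n6.png',a)
for n in("top","side"):
    for t in("mark","pointer"): print(n,t,[(np.round(r["bbox"],1).tolist(),round(r["conf"],2)) for r in vision.spot_in(n,t)][:3])
# predicted slope of station x dir and up dir in each view at fin
P=M+[0,0,.03]-.1*ex-.172*ey
for d,n in((T,"top"),(S,"side")): print(n,"px",proj(d,P).round(1),"10mm ex,ey,z:",[(proj(d,P+v)-proj(d,P)).round(2)[0].tolist() for v in(.01*ex,.01*ey,np.array([0,0,.01]))])
print(Sc[296:322,212:248:2].mean(2).astype(int))
```

```text
top mark []
top pointer [([254.7, 168.3, 264.9, 181.6], 0.49)]
side mark []
side pointer [([224.1, 296.3, 264.5, 304.1], 0.58)]
top px [[351.2 233.7]] 10mm ex,ey,z: [[0.36, -4.5], [-4.51, -0.54], [1.0, -0.3]]
side px [[227.7 309.1]] 10mm ex,ey,z: [[6.95, -1.02], [-1.23, -5.27], [-0.02, -4.88]]
[[ 42  43  43  43  51  59  62  62  66 120 174 178 168 179 146  90  67  46]
 [ 44  43  43  43  55  64  63  60  63 101 156 163 157 178 149  94  85  66]
 [ 44  44  42  41  51  60  56  53  58  92 146 158 160 171 142  98  95  80]
 [ 45  43  41  41  45  52  48  50  59  90 136 149 152 148 125  99  95  83]
 [ 43  43  41  40  41  44  44  59  71  92 116 125 125 114 103  92  90  80]
 [ 43  41  41  40  40  45  46  72  85  93 100 101 100  95  92  86  86  75]
 [ 42  41  40  40  43  51  49  76  88  89  91  92  93  94  94  87  85  73]
 [ 42  42  41  41  45  56  49  71  80  82  89  97  99 100 100  90  84  72]
 [ 43  43  41  42  45  53  49  61  68  77  92 103 101  99  97  87  78  73]
 [ 45  42  42  43  44  48  46  52  57  73  90  98  89  83  80  69  66  72]
 [ 44  42  43  44  44  47  46  48  52  66  77  75  63  
[... 445 characters left out ...]
 95 131 173 181 138  70]
 [ 59  47  45  40  38  39  41  41  44  45  38  72 121 158 179 185 152  79]
 [ 55  47  46  44  44  44  44  44  45  45  39  71 134 164 167 179 165  91]
 [ 55  46  46  46  45  45  47  46  45  46  40  68 133 160 165 181 175  99]
 [ 56  45  46  46  45  44  51  51  46  47  46  67 140 171 181 189 180 106]
 [ 51  45  47  46  45  45  51  51  47  47  48  68 152 187 191 192 184 117]
 [ 46  46  48  47  44  45  47  48  47  47  48  64 153 187 185 188 188 131]
 [ 45  46  48  48  45  45  46  47  47  47  47  60 142 175 169 181 190 142]
 [ 45  47  48  48  46  44  46  47  48  46  47  56 125 167 171 182 192 151]
 [ 46  48  49  48  45  45  46  47  46  46  47  53 111 174 187 191 192 162]]
```

View pics/n6.png

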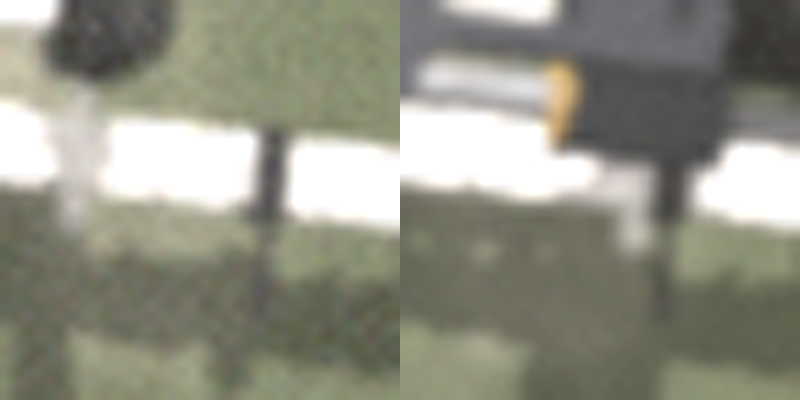

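The left panel (home) shows the pointer at (70,225) and the thin dark fin at (262,220-320). The right panel (now) shows the pointer tip at (632,240), about 29 zoomed px (2.6 px) short of the fin at (660,240). Next I'll refine this with subpixel profiles from both views.

Run:
```python
from h import *
T=grab("top");S=grab("side")
Tc=np.load('Tc.npy').mean(2);Sc=np.load('Sc.npy').mean(2)
print("top cols 343..358"); 
for r in range(229,242): print(r,Tc[r,343:359].astype(int))
print("side rows 297..318")
for c in range(219,233): print(c,Sc[297:319,c].astype(int))
```

```text
top cols 343..358
229 [122 122 123 128 132 130 121  93  55  46  69 119 165 181 190 215]
230 [ 86  89  95 100 107 116 113  83  52  44  69 111 144 157 178 208]
231 [ 70  70  69  74  88 110 109  80  52  50  68  94 110 115 132 153]
232 [ 66  66  65  68  86 111 115  92  67  65  80  91  91  91  94 101]
233 [ 66  67  65  70  86 109 114  94  73  73  88  92  89  88  85  86]
234 [66 67 67 68 77 92 92 80 70 72 88 92 88 87 85 83]
235 [66 67 67 67 69 74 71 63 61 71 88 90 87 84 82 81]
236 [63 66 66 66 66 67 66 58 54 68 83 86 83 76 70 72]
237 [65 64 65 67 65 67 66 60 51 61 70 70 68 64 61 68]
238 [65 65 65 65 64 66 65 59 50 55 61 61 59 58 58 61]
239 [66 66 65 65 65 65 64 59 53 55 59 59 58 56 57 55]
240 [67 67 66 66 65 64 64 58 52 55 59 58 57 58 56 56]
241 [68 67 69 67 65 66 63 59 58 58 58 58 57 56 56 57]
side rows 297..318
219 [46 44 42 40 40 41 42 42 44 44 44 44 40 34 29 32 38 44 45 45 46 46]
220 [55 51 45 41 40 43 45 45 44 44 44 44 39 32 28 31 38 44 45 45 45 44]
221 [62 58 49 42 43 49 52 50 47 46 45 43 39 31 28 31 39 44 45 45 44 45]
222 [64 60 52 44 45 51 56 53 48 47 46 45 38 31 27 33 39 44 45 44 45 45]
223 [64 59 49 44 45 49 52 50 47 46 47 44 38 30 28 35 41 44 46 46 47 46]
224 [63 56 48 44 46 49 49 49 46 46 47 44 37 29 28 35 41 44 47 51 51 47]
225 [62 54 47 50 57 61 58 52 48 46 46 43 36 29 29 36 41 43 48 53 53 48]
226 [60 53 50 59 72 76 71 61 52 48 46 41 34 28 30 37 41 44 46 51 51 48]
227 [59 53 53 66 81 85 79 66 55 50 47 41 32 29 32 38 43 44 46 47 48 47]
228 [63 58 59 71 85 88 80 68 57 52 48 41 32 29 33 40 44 45 45 46 47 47]
229 [75 69 70 79 89 89 81 71 62 56 50 41 31 28 34 41 45 46 46 46 46 47]
230 [101  92  90  92  93  89  82  77  73  66  56  42  31  29  36  42  45  45
  46  47  47  47]
231 [133 123 117 106  97  89  85  84  83  75  60  43  31  29  37  42  42  43
  45  46  48  48]
232 [156 146 136 116 100  91  89  92  90  77  58  39  29  29  34  37  38  39
  40  46  48  48]
```

>>> jog_arm:
  increments:
    - {"tx": 0, "ty": -3, "tz": 0, "wx": 0, "wy": 0, "wz": 0, "gripper": 0.0}
    - {"tx": 0, "ty": -6, "tz": 0, "wx": 0, "wy": 0, "wz": 0, "gripper": 0.0}
    - {"tx": 0, "ty": -8, "tz": 0, "wx": 0, "wy": 0, "wz": 0, "gripper": 0.0}
    - {"tx": 0, "ty": -8, "tz": 0, "wx": 0, "wy": 0, "wz": 0, "gripper": 0.0}
    - {"tx": 0, "ty": -8, "tz": 0, "wx": 0, "wy": 0, "wz": 0, "gripper": 0.0}

```text
time: 9.98
position: [0.4429, -0.179, 0.0686]
tool_rot: [0.198, 3.134, 0.007]
ft_force: [0.6, 8.6, 8.4]
grip_width: 0.132
grip_force: 55.0
```

Run:
```python
from h import *
delta(M-.06*ex-.172*ey+[0,0,.0686])
Tc=np.mean([grab("top")["color"].astype(float) for t in range(10)],0).mean(2);Sc=np.mean([grab("side")["color"].astype(float) for t in range(10)],0).mean(2)
print("top cols 345..358"); 
for r in range(230,243): print(r,Tc[r,345:359].astype(int))
print("side rows 299..318")
for c in range(219,233): print(c,Sc[299:319,c].astype(int))
delta(M)
```

```text
t 9.98 pos [ 0.4429 -0.179   0.0686] F [0.6 8.6 8.4] grip 0.132 55.0
shift mm [ 1.8 -0.4 -0. ] rot [0.005 0.001 0.002]
top cols 345..358
230 [116 116 106  94  82  75  94 111 105 111 130 124 128 168]
231 [ 75  76  73  69  63  65  92 112 103  99 107 102 104 129]
232 [ 65  66  66  66  63  70  97 118 108  94  92  91  89  95]
233 [ 68  67  66  67  66  76  99 115 109  94  89  86  87  85]
234 [ 67  67  66  65  66  72  91 105 103  92  88  88  86  84]
235 [68 67 67 66 65 63 70 83 90 91 88 84 82 84]
236 [66 67 68 67 65 60 56 64 77 85 84 79 71 74]
237 [66 66 67 67 66 59 51 55 66 71 69 66 62 69]
238 [64 66 67 69 67 61 53 56 60 62 59 58 59 60]
239 [66 66 65 67 65 59 54 56 59 57 57 58 56 57]
240 [65 67 63 66 65 59 54 55 59 58 58 58 57 57]
241 [70 68 67 65 64 59 58 59 58 58 58 58 57 55]
242 [69 68 67 64 65 61 60 58 59 58 57 57 56 56]
side rows 299..318
219 [42 41 40 40 41 43 43 44 44 44 40 34 29 32 38 44 46 45 46 46]
220 [47 43 42 43 45 45 45 44 45 44 40 32 28 30 38 44 45 45 44 45]
221 [55 51 49 51 53 50 46 45 46 44 39 31 28 32 39 44 44 44 44 45]
222 [62 59 57 58 58 53 48 46 46 44 38 31 27 32 40 44 45 44 45 45]
223 [66 65 63 59 55 50 46 47 47 45 38 29 28 34 40 43 46 47 47 46]
224 [67 67 65 58 50 47 47 47 47 44 36 29 27 34 40 44 47 51 51 48]
225 [68 69 66 58 50 49 51 52 51 45 36 28 29 35 41 43 48 53 53 49]
226 [68 69 67 58 52 56 63 65 60 49 37 29 30 37 41 44 47 51 51 48]
227 [69 69 65 57 55 64 77 79 71 55 38 29 31 38 42 44 45 46 48 47]
228 [68 67 62 56 59 72 86 87 77 59 39 29 32 39 44 45 45 46 46 46]
229 [72 70 64 61 68 81 90 89 78 58 38 29 34 41 45 46 46 47 46 47]
230 [93 87 80 76 80 88 93 88 75 55 36 29 36 42 44 45 46 47 47 47]
231 [131 125 115 107 100  97  95  87  71  50  33  30  36  42  43  43  45  49
  51  49]
232 [164 161 153 143 127 109  97  85  67  47  32  29  33  37  38  39  46  56
  60  57]
t 10.98 pos [ 0.4429 -0.1789  0.0686] F [-0.1  8.9  8.1] grip 0.134 55.0
shift mm [-58.5 171.1  69.5] rot [0.005 0.001 0.002]
```

>>> jog_arm:
  increments:
    - {"tx": 0, "ty": -0.4, "tz": 0, "wx": 0, "wy": 0, "wz": 0, "gripper": 0.0}
    - {"tx": 0, "ty": -0.4, "tz": 0, "wx": 0, "wy": 0, "wz": 0, "gripper": 0.0}
    - {"tx": 0, "ty": -0.4, "tz": 0, "wx": 0, "wy": 0, "wz": 0, "gripper": 0.0}
    - {"tx": 0, "ty": -0.4, "tz": 0, "wx": 0, "wy": 0, "wz": 0, "gripper": 0.0}
    - {"tx": 0, "ty": -0.4, "tz": 0, "wx": 0, "wy": 0, "wz": 0, "gripper": 0.0}

```text
time: 11.4
position: [0.4429, -0.179, 0.0686]
tool_rot: [0.198, 3.134, 0.008]
ft_force: [-0.8, 9.1, 8.7]
grip_width: 0.135
grip_force: 55.0
```

Run:
```python
from h import *
delta(M); print(ctrl.close_job())
```

```text
t 11.4 pos [ 0.4429 -0.179   0.0686] F [-0.8  9.1  8.7] grip 0.135 55.0
shift mm [-58.5 171.1  69.5] rot [0.005 0.001 0.002]
the job is handed in; nothing more can be done
None
```

I pressed both open caps shut with the plunger still home, then drew it out about 40 mm and handed the job in still gripping it, with the pointer an estimated 0.3 mm short of the fin (a last 0.4 mm nudge barely moved the arm); the dish, vial and carton were not touched.

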